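# Stand the weight case on its heavy end

## Task

The grey case on the worktop holds calibration weights packed at one end, which cannot be seen from outside. Lift it clear by its swinging handle, see which end sinks, then stand the case on that heavy end on the middle of the black rubber mat, the sloping end face flat on the mat (it will not stay up on the light end); set it down rather than drop it, and let go. Leave the other things where they are.

Things in the scene. Friction and masses are not known exactly. Their poses are not given: they have to be found in the camera images.
- case_mid (a point): Centre of the grey case: 56 mm high (z), 60 wide (y), 160 long (x) at half height, 0.4 to 0.65 kg, lying flat at any yaw left or right, the mat opposite. Its two metal ends are alike and flare 22 degrees outwards (bottom 137 mm long, top 183). Centre of mass: about 45 mm from the middle towards one end, unknown which. Standing with an end face flat on the mat, this point is 78 mm high.
- handle_grip (a point): Centre of the handle's black grip: 76 mm long (y, across the case), 16 mm thick (x, along the case; pinch it here), 30 mm tall (z, away from the case). Two side arms (76 mm over all) join it to the case: the grip centre is 85 mm from the pivot, which runs through the case's centre along its y axis. 42 mm are free between grip and case top.
- handle (a joint): Lean of the handle in the case (rad): 0 straight up from the case top, + towards the case's +x end. Stops at +-0.5; friction (0.035 N m) holds it. When the case is lifted with the grip upright, the heavy end sinks 29 degrees until a stop is met, the handle then leaning towards the light end; tilting the grip about 39 degrees in the same sense brings the heavy end face level (68 degrees).
- mat: Black rubber mat fixed on the worktop, 150 x 150 mm, 4 mm thick; origin at the centre of its underside.
- label_roll: White roll of labels lying flat, 66 mm across, 26 mm high, near the middle; origin under its centre.
- wash_bottle: White wash bottle, 76 x 63 x 156 mm, upright at the right; origin under its centre.
- timer: White count-down timer on its stand, 39 x 68 x 62 mm, at the back in the middle; origin under its centre.
- marker: Marker pen lying at the front in the middle, 133 mm long, 13 mm thick; origin under its centre.

How it is judged:
On the way:
1. the case is lifted clear of the worktop by its handle (its centre more than 130 mm up) (height (world z) of case_mid above 0.13 m and contact force between the fingers and case above 1 N), for 0.2 s.
At the end, for the whole second after the job is handed in: The case stands on its heavy end on the mat with that sloping end face flat (its top tilted 68 degrees, within 5 degrees), its centre within 50 mm of the mat's centre along each of the mat's sides, at rest and released (angle between case_mid's own z axis and vertical between 1.1 and 1.275 rad and x of case_mid in the frame of mat between -0.05 and 0.05 m and y of case_mid in the frame of mat between -0.05 and 0.05 m and height (world z) of case_mid between 0.072 and 0.084 m and linear speed of case below 0.02 m/s and angular speed of case below 0.1 rad/s); the robot touches nothing.
It fails at once if the case is dropped or slammed onto the mat (contact force over 120 N) (contact force between case and mat above 120 N).
It fails at once if another thing is pushed more than 40 mm from its place (distance of any of label_roll, wash_bottle, timer, marker from where it was at the start of the episode above 0.04 m).
It also fails if it takes over 48 s, if anything falls off the work surface, if the arm or the gripper's body presses on something with over 40 N, if the wrist force passes 120 N, or if a joint passes its speed limit or range.

## Robot

A 6-joint arm with a two-finger parallel gripper is mounted at the origin on a cart in front of the work surface, level with it; the furniture and walls round the work are solid. World frame = base frame: x ahead of the robot, y to its left, z up, the work surface at z = 0. Lengths are in m, angles in rad, forces in N, time in s.
With the tool pointing down it reaches from about 0.35 to 0.85 m from the base axis. Payload 8.1 kg.
Tool frame: the origin (TCP) lies on the centre line of the jaws, within the pads' length; the fingertips stand 14 mm ahead of it and the grasp point (between the pads) lies 5 mm behind it; z points along the fingers, y is the direction in which the jaws open and shut (so a half turn about z gives the same grasp; the last joint's range is limited). The gripper opens to 93 mm and grips with 3 to 60 N. Pads are 15 mm wide; open, the fingers measure 128 mm over their backs; the gripper's body (75 mm by 188 mm) begins 65 mm behind the grasp point.
Start: joints at [-1.402, 0.13, 1.488, -0, 1.523, -0.085], TCP at [0.151, -0.581, 0.233] pointing down, gripper open.
Joint ranges: [-2.96, 2.96], [-0.89, 2.26], [0.02, 2.5], [-1.34, 4.48], [0, 2.73], [-2.66, 2.66]. Speed limits (rad/s): [2.39, 2.39, 2.79, 3.14, 3.14, 3.14].

## Interface

Orientations are given as a rotation vector (axis times angle).
In Python, from plant import robot gives the robot as it stands.
- The arm moves only by the tool jog_arm, never from a script. Its argument "steps" is a list of rows, each a list of 7 numbers: the closure, from 0 (fully open) to 1 (shut), then the shift along the tool's x, y, z in m, then the turn, a rotation vector about the tool's x, y, z in rad. In form: [[jaw, tx, ty, tz, rx, ry, rz], ...]. A call has 1 to 5 rows; each row is the pose to reach, as a shift and turn from the pose measured when the call began, along the tool's axes at that moment; what a row does not reach only later rows make up. A row lasts 1/8 s, in which the tool goes at most 62.5 mm and 10.7 degrees, less where a joint would pass 70% of its speed; a pose out of reach is approached as far as the arm can. A call with a gripper value outside its range is refused whole. The fingers move at their own pace and stop on an object; "force" is the grip in N (left out, the last holds). Time passes only in rows, so rows that repeat a pose let the fingers close. It gives the time, the measured TCP pose, the force and the opening at its end, in the units of the state.
- robot.read_state(): the state, without advancing time (a new reading comes with each control period).
- robot.read_camera(name): name is "scene" or "top" or "wrist"; returns a dict with "image" (420x560x3 uint8, red, green, blue), "mtx" (3x3 intrinsics, pixels), "extrinsics" (4x4, takes a point from camera to world coordinates); the wrist camera has in their place "tool_from_camera" (4x4, takes a point from camera to tool coordinates, whose origin is the TCP and whose axes are the flange's). Camera axes: x right, y down, z forward; pixel columns grow to the right and rows downward; lengths in m; the calibration is good to about 2 mm. A picture is of the moment at which its call begins: read the wrist's pose just before it. There is no depth.
- robot.close_job(): hands the job in, once; it reports no verdict.
The state is a dict: "t": time; "q": joint angles; "dq": joint speeds; "joint_torque": joint torques, N m; "tool_pos": TCP position; "orientation": TCP orientation; "force": force on the tool from outside, world axes, zero at the start; "wrist_torque": the same for the moment, N m; "opening": finger opening in m.
Only numpy, scipy, OpenCV 4.12 (cv2) and the standard library are available. Lean on these libraries where they do the work, as an engineer would, in place of code of your own. Each camera call takes 0.05 s, during which the arm holds its last target.

## Working session

There is one attempt and no reset: what is moved stays moved. The work goes in short steps, Python scripts to look and compute and a tool call to move; the robot and the scene stay as the last step left them, time stands still between calls to the robot, and variables do not carry over. Pictures are saved under pics/ and viewed, and the job is handed in when it is done.

Besides the shell and the picture viewer there is one more tool, called after ">>>" as name(argument=value, ...), one argument or row to a line, values as JSON. jog_arm: Moves the arm, as the interface text tells. Its arguments: {"type":"object","properties":{"steps":{"type":"array"},"force":{"type":"number"}},"required":["steps"]}

```bash
mkdir -p pics; ls
cat > h.py <<'E'
import numpy as np, cv2
from plant import robot
from scipy.spatial.transform import Rotation as R
def snap(n,f):
    c=robot.read_camera(n); cv2.imwrite('pics/'+f,c['image'][:,:,::-1]); return c
def ray(c,uv,z,T=None):
    T=c['extrinsics'] if T is None else T
    K=np.array(c['mtx']);T=np.array(T)
    d=T[:3,:3]@np.linalg.inv(K)@np.array([uv[0],uv[1],1.]); o=T[:3,3]
    return o+d*(z-o[2])/d[2]
def proj(c,P):
    T=np.linalg.inv(np.array(c['extrinsics'])); p=np.array(c['mtx'])@(T[:3,:3]@np.array(P)+T[:3,3]); return p[:2]/p[2]
def st():
    s=robot.read_state(); return s
E
python3 - <<'E'
from h import *
np.set_printoptions(precision=4,suppress=True)
s=st();print(s)
for n in('scene','top'):
    c=snap(n,n+'0.png');print(c['mtx'],c['extrinsics'])
E
```

```text
pics
{'t': 0.0, 'q': array([-1.4024,  0.1312,  1.4893,  0.    ,  1.523 , -0.0854]), 'dq': array([ 0.0015, -0.0011,  0.0011,  0.0004,  0.0009, -0.0009]), 'joint_torque': array([  0.003 , -55.9841, -49.1752,   0.077 ,   0.0356,  -0.0002]), 'tool_pos': array([ 0.1506, -0.5802,  0.2316]), 'orientation': array([-3.1145, -0.3974,  0.0001]), 'force': array([-0.8732, -0.3437, -0.2317]), 'wrist_torque': array([0.0094, 0.0311, 0.0407]), 'opening': 0.09308095681972518}
[[514.4843   0.     280.7555]
 [  0.     514.4843 214.0565]
 [  0.       0.       1.    ]] [[-0.8567 -0.33    0.3964 -0.0203]
 [-0.5157  0.5357 -0.6686  0.7321]
 [ 0.0083 -0.7773 -0.6291  0.8703]
 [ 0.      0.      0.      1.    ]]
[[397.8494   0.     273.2161]
 [  0.     397.8494 214.4538]
 [  0.       0.       1.    ]] [[ 0.0156 -0.9832  0.182   0.2601]
 [-0.9998 -0.014   0.0103 -0.1264]
 [-0.0076 -0.1822 -0.9832  1.2271]
 [ 0.      0.      0.      1.    ]]
```

View pics/scene0.png

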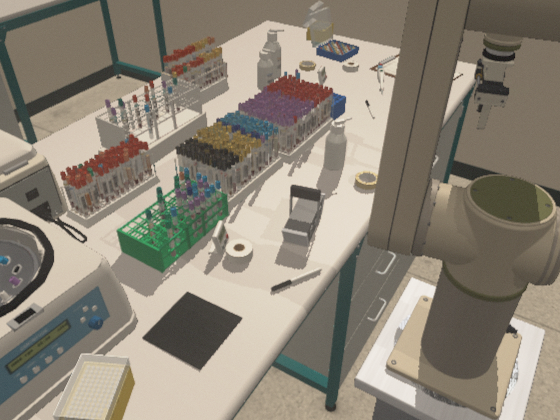

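View pics/top0.png

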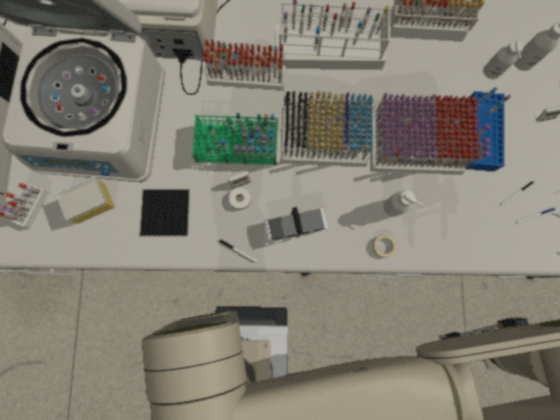

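The case is at about (297,222) in the top view, with its dark grip at (297,221). The mat is at (165,212), the roll at (240,198), the marker at (238,250) and the bottle at (404,202). Next I'll enlarge the crops.

Run:
```python
from h import *
a=cv2.imread('pics/top0.png')[170:280,120:340]; b=cv2.imread('pics/scene0.png')[170:260,260:350]
cv2.imwrite('pics/c1.png',cv2.resize(a,None,fx=3.6,fy=3.6,interpolation=cv2.INTER_CUBIC))
cv2.imwrite('pics/c2.png',cv2.resize(b,None,fx=6,fy=6,interpolation=cv2.INTER_CUBIC))
c=robot.read_camera('top');im=c['image'].astype(int)
m=(im.max(2)<45).astype(np.uint8); m[:, :120]=0;m[:,340:]=0;m[:170]=0;m[270:]=0
n,l,s,ce=cv2.connectedComponentsWithStats(m)
for i in range(1,n):
    if s[i,4]>20:
        pts=np.argwhere(l==i)[:,::-1].astype(np.float32); r=cv2.minAreaRect(pts); print(s[i],ce[i],r)
        for p in cv2.boxPoints(r): print('   ',p,ray(c,p,0.004))
        print(ray(c,ce[i],0.004),ray(c,ce[i],0.128))
```

```text
[ 141  191   47   44 1936] [164.43336777 212.5160124 ] ((164.0, 212.5), (43.0, 46.0), 90.0)
    [141. 191.] [0.55613804 0.30664715 0.004     ]
    [187. 191.] [0.55814487 0.16061246 0.004     ]
    [187. 234.] [0.42100894 0.15304278 0.004     ]
    [141. 234.] [0.41891997 0.2961656  0.004     ]
[0.48783287 0.22767392 0.004     ] [0.46474239 0.19177576 0.128     ]
[293 209   9  25 102] [296.66666667 221.04901961] ((296.8470764160156, 220.811767578125), (24.730073928833008, 4.555540084838867), 77.47119140625)
    [291.9412  209.23529] [ 0.50396161 -0.17196538  0.004     ]
    [296.38828 208.24707] [ 0.50731598 -0.18587575  0.004     ]
    [301.75296 232.38824] [ 0.43123849 -0.20287566  0.004     ]
    [297.30588 233.37646] [ 0.42794999 -0.18911537  0.004     ]
[ 0.4666436  -0.18694682  0.004     ] [ 0.44570131 -0.18081029  0.128     ]
```

View pics/c1.png

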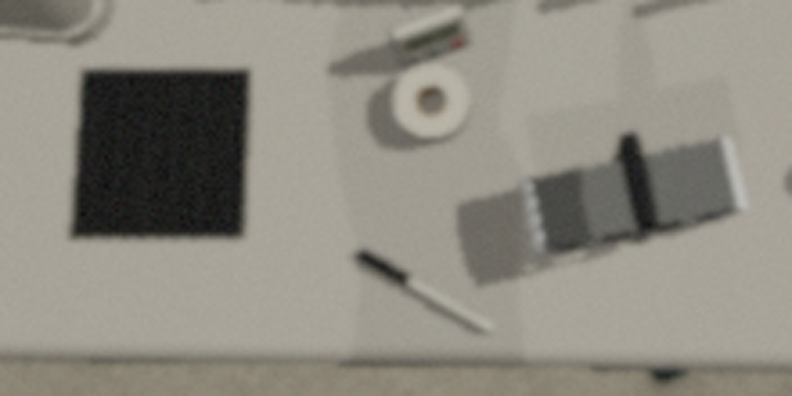

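View pics/c2.png

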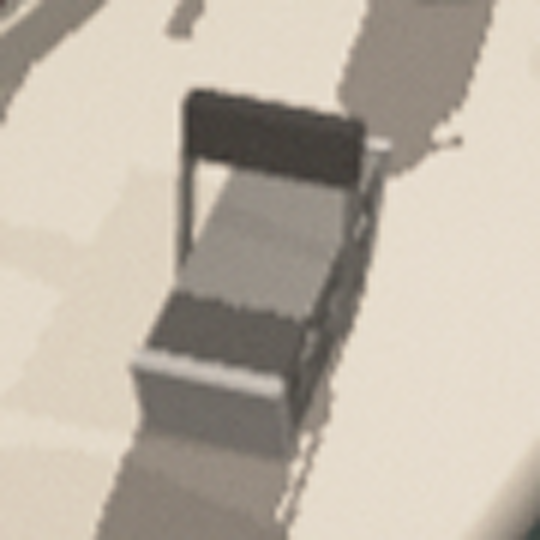

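The handle stands about upright: in the scene crop the grip spans (190–365, 95–185). In the top crop, the case's end edges run from (527,180) to (541,250) and from (726,137) to (742,210).

Run:
```python
from h import *
np.set_printoptions(precision=4,suppress=True)
c=robot.read_camera('top');s_=robot.read_camera('scene')
f=lambda u,v:(u/3.6-.4+120,v/3.6-.4+170)
E=[ray(c,f(*p),.056) for p in[(527,180),(541,250),(726,137),(742,210)]]
for e in E:print(e)
mid=sum(E)/4;d=(E[0]+E[1]-E[2]-E[3])/2
print('case mid',mid,'len',np.linalg.norm(d),'axis angle from y',np.degrees(np.arctan2(-d[0],d[1])))
G=[ray(c,f(*p),.120) for p in[(627,138),(645,236)]];print('grip',G,sum(G)/2, np.linalg.norm(G[0]-G[1]))
# mat corners
M=[ray(c,f(*p),.004) for p in[(83,70),(249,70),(243,237),(72,237)]]
print('mat',M,sum(M)/4)
# two-view grip: scene grip face 4 corners in crop
g=lambda u,v:(u/6-.4+260,v/6-.4+170)
sp=g(277,137)
for z in(.105,.113,.12):print('scene grip',z,ray(s_,sp,z))
print('scene mid case top expected', proj(s_,[mid[0],mid[1],.113]),sp)
st0=st();Rm=R.from_rotvec(st0['orientation']).as_matrix();print(Rm,st0['tool_pos'])
```

```text
[ 0.4609 -0.0928  0.056 ]
[ 0.4027 -0.1054  0.056 ]
[ 0.4997 -0.2579  0.056 ]
[ 0.4384 -0.2708  0.056 ]
case mid [ 0.4504 -0.1817  0.056 ] len 0.16940673628327035 axis angle from y 12.679368006652386
grip [array([ 0.4847, -0.1728,  0.12  ]), array([ 0.4071, -0.1873,  0.12  ])] [ 0.4459 -0.18    0.12  ] 0.07894824362530777
mat [array([0.5626, 0.3019, 0.004 ]), array([0.5646, 0.1554, 0.004 ]), array([0.4165, 0.1525, 0.004 ]), array([0.4144, 0.3002, 0.004 ])] [0.4895 0.2275 0.004 ]
scene grip 0.105 [ 0.4529 -0.1875  0.105 ]
scene grip 0.113 [ 0.448  -0.1779  0.113 ]
scene grip 0.12 [ 0.4437 -0.1695  0.12  ]
scene mid case top expected [305.6476 191.3528] (305.76666666666665, 192.43333333333334)
[[ 0.968   0.251  -0.0001]
 [ 0.251  -0.968   0.0008]
 [ 0.0001 -0.0008 -1.    ]] [ 0.1506 -0.5806  0.2322]
```

>>> jog_arm(
  steps=[
    [0, 0.388, -0.3125, 0, 0, 0, 0.04],
    [0, 0.388, -0.3125, 0, 0, 0, 0.04],
    [0, 0.388, -0.3125, 0, 0, 0, 0.04],
    [0, 0.388, -0.3125, 0, 0, 0, 0.04],
    [0, 0.388, -0.3125, 0, 0, 0, 0.04],
  ],
  force=55,
)

```text
t: 0.88
tool_pos: [0.3378, -0.3281, 0.2326]
orientation: [-3.123, -0.335, -0.001]
force: [0.7, -1.0, 0.8]
opening: 0.0931
```

>>> jog_arm(
  steps=[
    [0, 0.139, -0.121, 0, 0, 0, 0],
    [0, 0.139, -0.121, 0, 0, 0, 0],
    [0, 0.139, -0.121, 0, 0, 0, 0],
    [0, 0.139, -0.121, 0, 0, 0, 0],
    [0, 0.139, -0.121, 0, 0, 0, 0],
  ],
)

```text
t: 1.5
tool_pos: [0.4478, -0.1806, 0.2326]
orientation: [-3.123, -0.336, 0.0]
force: [-0.1, -0.1, -0.7]
opening: 0.0929
```

Run:
```python
from h import *
np.set_printoptions(precision=4,suppress=True)
s=st();print(s['tool_pos'],s['orientation'],s['t'])
c=snap('wrist','w1.png')
Rm=R.from_rotvec(s['orientation']).as_matrix()
T=np.eye(4);T[:3,:3]=Rm;T[:3,3]=s['tool_pos'];W=T@np.array(c['tool_from_camera'])
print(c['tool_from_camera'],c['mtx']);np.save('W1.npy',W)
im=c['image'].astype(int);m=(im.max(2)<60).astype(np.uint8)
n,l,ss,ce=cv2.connectedComponentsWithStats(m)
for i in range(1,n):
    if ss[i,4]>200: print(ss[i],ce[i],ray(c,ce[i],.12,W))
```

```text
[ 0.4478 -0.1806  0.2326] [-3.1234 -0.3362  0.0004] 1.5
[[-0.0003 -0.969  -0.2471  0.0684]
 [ 1.     -0.     -0.0014  0.0006]
 [ 0.0014 -0.2471  0.969  -0.1536]
 [ 0.      0.      0.      1.    ]] [[302.4408   0.     274.6986]
 [  0.     302.4408 207.9356]
 [  0.       0.       1.    ]]
[   0   21   10  132 1202] [ 4.1173 89.0416] [0.4997 0.0594 0.12  ]
[ 248  160   56   86 1690] [276.368  198.5935] [ 0.4571 -0.1803  0.12  ]
[ 86 179  38  29 345] [104.0725 192.487 ] [ 0.4296 -0.028   0.12  ]
[    0   239   560   181 51174] [272.8527 351.9031] [ 0.2977 -0.2115  0.12  ]
[148 317  47  36 759] [167.7391 336.2635] [ 0.2931 -0.1028  0.12  ]
```

View pics/w1.png

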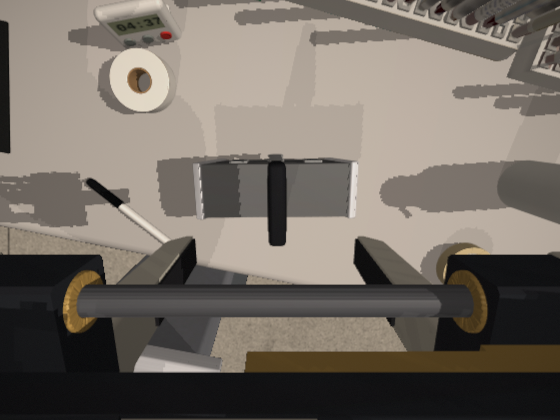

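The grip spans (268–287, 161–245) in the wrist view, centred between the fingers and aligned with them. I'll descend on it.

>>> jog_arm(
  steps=[
    [0, 0, 0, 0.04, 0, 0, 0],
    [0, 0, 0, 0.08, 0, 0, 0],
    [0, 0, 0, 0.11, 0, 0, 0],
    [0, 0, 0, 0.128, 0, 0, 0],
    [0, 0, 0, 0.128, 0, 0, 0],
  ],
)

```text
t: 2.17
tool_pos: [0.4461, -0.1817, 0.1035]
orientation: [-3.123, -0.331, 0.004]
force: [0.6, 0.1, 1.1]
opening: 0.093
```

>>> jog_arm(
  steps=[
    [1, 0, 0, 0, 0, 0, 0],
    [1, 0, 0, 0, 0, 0, 0],
    [1, 0, 0, 0, 0, 0, 0],
    [1, 0, 0, 0, 0, 0, 0],
    [1, 0, 0, 0, 0, 0, 0],
  ],
  force=55,
)

```text
t: 2.8
tool_pos: [0.4463, -0.1817, 0.1037]
orientation: [-3.123, -0.331, 0.003]
force: [-0.3, 0.2, 0.3]
opening: 0.0478
```

Run:
```python
from h import *
s=st();print(s)
snap('wrist','w2.png')
```

```text
{'t': 2.8, 'q': array([-4.93025698e-01, -8.70217092e-02,  1.95053234e+00, -3.54120131e-05,
        1.28057589e+00,  8.66496998e-01]), 'dq': array([ 0.0007314 ,  0.00044585,  0.00336241, -0.00120574, -0.00087365,
        0.00126737]), 'joint_torque': array([-1.01335009e-02, -4.14543808e+01, -4.59665501e+01,  5.83552220e-02,
       -3.38775921e-02, -3.35692112e-04]), 'tool_pos': array([ 0.44626853, -0.18166353,  0.10368291]), 'orientation': array([-3.12270715, -0.33112144,  0.00326468]), 'force': array([-0.26542637,  0.17806898,  0.33753042]), 'wrist_torque': array([ 0.01086595, -0.00563817,  0.00808653]), 'opening': 0.04778585637491524}
```

View pics/w2.png

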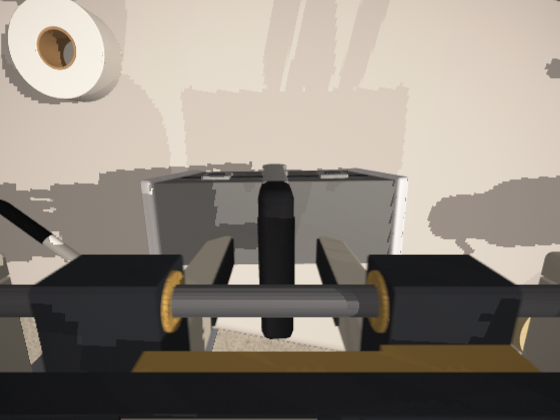

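The fingers are still closing evenly about the grip, which is at columns 259–294. I'll let them close.

>>> jog_arm(
  steps=[
    [1, 0, 0, 0, 0, 0, 0],
    [1, 0, 0, 0, 0, 0, 0],
    [1, 0, 0, 0, 0, 0, 0],
    [1, 0, 0, 0, 0, 0, 0],
    [1, 0, 0, 0, 0, 0, 0],
  ],
  force=55,
)

```text
t: 3.48
tool_pos: [0.4462, -0.1817, 0.1036]
orientation: [-3.123, -0.331, 0.004]
force: [-1.2, 0.1, -0.1]
opening: 0.0155
```

>>> jog_arm(
  steps=[
    [1, 0, 0, 0, 0, 0, 0],
    [1, 0, 0, 0, 0, 0, 0],
    [1, 0, 0, -0.01, 0, 0, 0],
    [1, 0, 0, -0.02, 0, 0, 0],
    [1, 0, 0, -0.03, 0, 0, 0],
  ],
)

```text
t: 4.1
tool_pos: [0.4462, -0.1817, 0.1343]
orientation: [-3.123, -0.331, 0.004]
force: [0.9, -2.0, -5.2]
opening: 0.0157
```

>>> jog_arm(
  steps=[
    [1, 0, 0, -0.03, 0, 0, 0],
    [1, 0, 0, -0.06, 0, 0, 0],
    [1, 0, 0, -0.1, 0, 0, 0],
    [1, 0, 0, -0.14, 0, 0, 0],
    [1, 0, 0, -0.18, 0, 0, 0],
  ],
)

```text
t: 4.72
tool_pos: [0.4463, -0.182, 0.3159]
orientation: [-3.123, -0.331, 0.004]
force: [0.7, 0.3, -5.8]
opening: 0.0154
```

>>> jog_arm(
  steps=[
    [1, 0, 0, 0, 0, 0, 0],
    [1, 0, 0, 0, 0, 0, 0],
    [1, 0, 0, 0, 0, 0, 0],
    [1, 0, 0, 0, 0, 0, 0],
  ],
)

```text
t: 5.22
tool_pos: [0.4457, -0.1817, 0.3141]
orientation: [-3.122, -0.331, 0.007]
force: [-0.3, 0.3, -5.5]
opening: 0.0158
```

Run:
```python
from h import *
s=st();print(s)
snap('wrist','w3.png');snap('scene','s3.png');snap('top','t3.png')
a=cv2.imread('pics/s3.png')[100:310,200:480]
cv2.imwrite('pics/s3c.png',cv2.resize(a,None,fx=2.8,fy=2.8))
```

```text
{'t': 5.225, 'q': array([-4.93130172e-01, -2.08142720e-01,  1.67106607e+00, -8.04080530e-04,
        1.68384688e+00,  8.66482453e-01]), 'dq': array([ 0.00178322, -0.0028423 , -0.01066406, -0.00074413,  0.00131208,
        0.00123363]), 'joint_torque': array([-2.27905322e-03, -4.17627776e+01, -5.28554535e+01,  2.23566438e-01,
        9.30584106e-02, -2.20501308e-03]), 'tool_pos': array([ 0.44573152, -0.18174741,  0.31412073]), 'orientation': array([-3.12185578, -0.33073324,  0.00742041]), 'force': array([-0.34980944,  0.32848698, -5.47993714]), 'wrist_torque': array([-0.21830761, -0.01385085, -0.01102896]), 'opening': 0.015786158042050802}
```

View pics/w3.png

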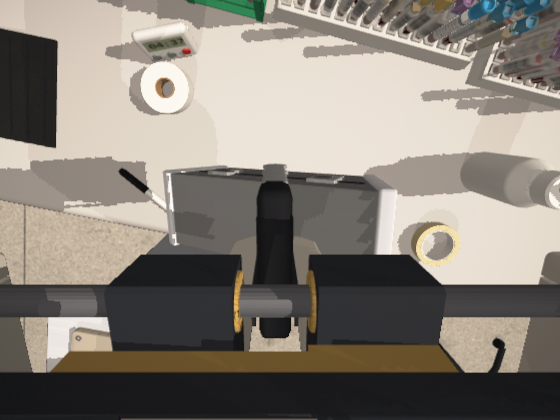

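View pics/s3c.png

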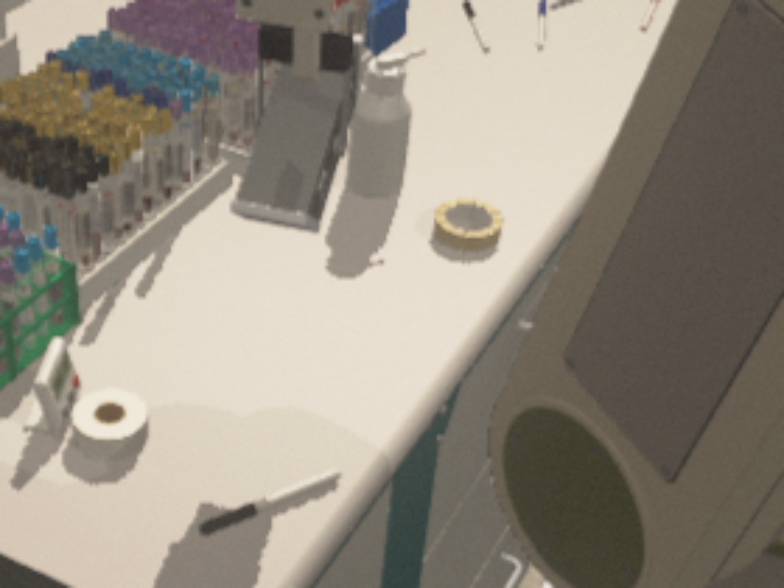

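In the wrist view, the case's left (+y) end edge at column 168 is shorter than the right one at column 385. In the scene view, the near (+y) end hangs low at crop (235–320, 210). The wrist torque of −0.22 N m agrees, so the heavy end is +y. I'll carry it towards the mat.

>>> jog_arm(
  steps=[
    [1, 0.007, -0.025, 0, 0, 0, 0],
    [1, 0.02, -0.07, 0, 0, 0, 0],
    [1, 0.035, -0.12, 0, 0, 0, 0],
    [1, 0.05, -0.17, 0, 0, 0, 0],
    [1, 0.064, -0.216, 0, 0, 0, 0],
  ],
)

```text
t: 6.0
tool_pos: [0.4633, 0.0444, 0.3154]
orientation: [-3.123, -0.331, 0.005]
force: [0.7, 0.0, -5.2]
opening: 0.0158
```

>>> jog_arm(
  steps=[
    [1, 0.016, -0.05, 0, 0, 0, 0],
    [1, 0.03, -0.1, 0, 0, 0, 0],
    [1, 0.045, -0.15, 0, 0, 0, 0],
    [1, 0.058, -0.19, 0, 0, 0, 0],
    [1, 0.064, -0.216, 0, 0, 0, 0],
  ],
)

```text
t: 6.62
tool_pos: [0.4803, 0.2711, 0.3149]
orientation: [-3.123, -0.334, 0.006]
force: [0.3, -0.4, -5.7]
opening: 0.0155
```

>>> jog_arm(
  steps=[
    [1, 0, 0, 0, -0.08, 0, 0],
    [1, 0, 0, 0, -0.22, 0, 0],
    [1, 0, 0, 0, -0.36, 0, 0],
    [1, 0, 0, 0, -0.5, 0, 0],
    [1, 0, 0, 0, -0.6, 0, 0],
  ],
)

```text
t: 7.25
tool_pos: [0.4799, 0.2722, 0.3143]
orientation: [2.528, 0.274, 0.079]
force: [-0.1, -0.3, -5.7]
opening: 0.0158
```

>>> jog_arm(
  steps=[
    [1, 0, 0, 0, -0.08, 0, 0],
    [1, 0, 0, 0, -0.08, 0, 0],
    [1, 0, 0, 0, -0.08, 0, 0],
  ],
)

```text
t: 7.62
tool_pos: [0.4801, 0.2724, 0.3143]
orientation: [2.451, 0.265, 0.088]
force: [0.0, 0.2, -5.0]
opening: 0.0157
```

Run:
```python
from h import *
np.set_printoptions(precision=4,suppress=True)
s=st();print(s['t'],s['tool_pos'],s['q'],s['force'],s['wrist_torque']);Rm=R.from_rotvec(s['orientation']).as_matrix();print(Rm,np.degrees(np.arccos(-Rm[2,2])))
snap('wrist','w4.png');snap('scene','s4.png');snap('top','t4.png')
a=cv2.imread('pics/s4.png')[200:400,80:340]
cv2.imwrite('pics/s4c.png',cv2.resize(a,None,fx=3,fy=3))
```

```text
7.625 [0.4801 0.2724 0.3143] [ 0.7752  0.2861  1.309  -0.593   1.894   2.0379] [ 0.0275  0.2434 -5.0146] [1.0523 0.2613 0.0307]
[[ 0.9771  0.1681  0.1305]
 [ 0.2128 -0.76   -0.6141]
 [-0.004   0.6278 -0.7784]] 38.887843175703665
```

View pics/w4.png

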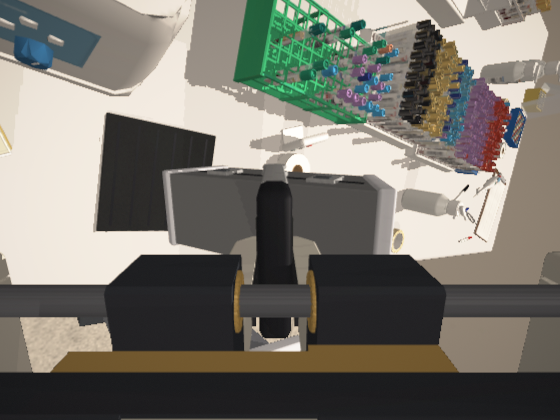

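View pics/s4.png

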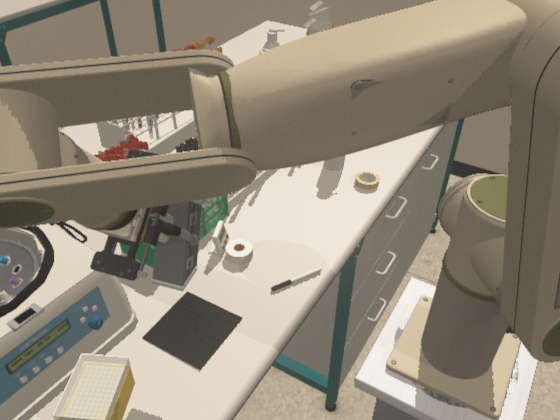

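View pics/t4.png

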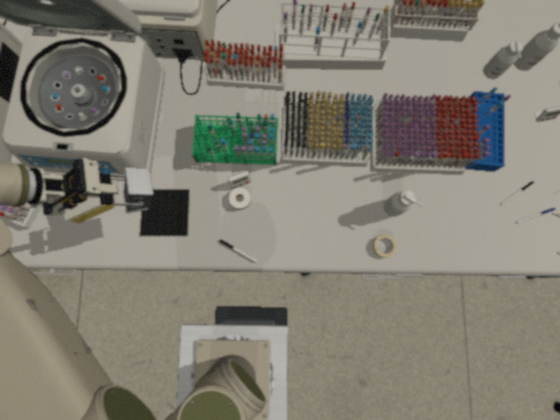

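The case hangs with its heavy end down, but the arm now leans over the centrifuge side at the left. I'll untilt, turn the case about half a turn, and tilt it towards the free side (right and back).

>>> jog_arm(
  steps=[
    [1, 0, 0, 0, 0.1, 0, 0],
    [1, 0, 0, 0, 0.25, 0, 0],
    [1, 0, 0, 0, 0.4, 0, 0],
    [1, 0, 0, 0, 0.55, 0, 0],
    [1, 0, 0, 0, 0.68, 0, 0],
  ],
)

```text
t: 8.4
tool_pos: [0.4808, 0.271, 0.317]
orientation: [-3.119, -0.332, -0.0]
force: [-0.4, 0.3, -5.5]
opening: 0.016
```

>>> jog_arm(
  steps=[
    [1, 0.0, 0, 0, 0, 0, -0.15],
    [1, 0, 0, 0, 0, 0, -0.33],
    [1, 0, 0, 0, 0, 0, -0.5],
    [1, 0, 0, 0, 0, 0, -0.68],
    [1, 0, 0, 0, 0, 0, -0.86],
  ],
)

```text
t: 9.02
tool_pos: [0.4811, 0.2699, 0.3178]
orientation: [-2.694, -1.609, -0.005]
force: [-0.2, 0.5, -5.4]
opening: 0.0157
```

>>> jog_arm(
  steps=[
    [1, 0.0, 0, 0, 0, 0, -0.18],
    [1, 0, 0, 0, 0, 0, -0.36],
    [1, 0, 0, 0, 0, 0, -0.54],
    [1, 0, 0, 0, 0, 0, -0.72],
    [1, 0, 0, 0, 0, 0, -0.9],
  ],
)

```text
t: 9.65
tool_pos: [0.4814, 0.2689, 0.3186]
orientation: [-1.722, -2.627, -0.008]
force: [-0.5, 0.2, -5.0]
opening: 0.0158
```

>>> jog_arm(
  steps=[
    [1, 0.0, 0, 0, 0, 0, -0.18],
    [1, 0, 0, 0, 0, 0, -0.36],
    [1, 0, 0, 0, 0, 0, -0.54],
    [1, 0, 0, 0, 0, 0, -0.72],
    [1, 0, 0, 0, 0, 0, -0.86],
  ],
)

```text
t: 10.28
tool_pos: [0.4816, 0.268, 0.3194]
orientation: [0.463, 3.104, 0.008]
force: [1.1, 0.0, -7.1]
opening: 0.0161
```

Run:
```python
from h import *
np.set_printoptions(precision=4,suppress=True)
s=st();print(s['t'],s['tool_pos'],s['q'],s['force'],s['wrist_torque']);Rm=R.from_rotvec(s['orientation']).as_matrix();print(Rm)
print('heavy dir (-tool y) deg',np.degrees(np.arctan2(-Rm[1,1],-Rm[0,1])))
print('shift in tool',Rm.T@(np.array([.4785,.186,.314])-s['tool_pos']))
```

```text
10.275 [0.4816 0.268  0.3194] [ 0.4131 -0.0273  1.4947  0.0024  1.6689 -0.8611] [ 1.1336  0.0159 -7.064 ] [ 0.1577 -0.2347 -0.037 ]
[[-0.9564  0.2919  0.0038]
 [ 0.292   0.9564  0.0043]
 [-0.0024  0.0053 -1.    ]]
heavy dir (-tool y) deg -106.9749623776963
shift in tool [-0.021  -0.0793  0.0051]
```

>>> jog_arm(
  steps=[
    [1, -0.007, -0.025, 0, -0.1, 0, 0],
    [1, -0.014, -0.05, 0, -0.22, 0, 0],
    [1, -0.021, -0.079, 0, -0.36, 0, 0],
    [1, -0.021, -0.079, 0, -0.5, 0, 0],
    [1, -0.021, -0.079, 0, -0.6, 0, 0],
  ],
)

```text
t: 10.9
tool_pos: [0.4785, 0.1842, 0.3196]
orientation: [0.432, 2.879, 0.901]
force: [0.2, 0.5, -6.1]
opening: 0.0157
```

>>> jog_arm(
  steps=[
    [1, 0, 0, 0, -0.08, 0, 0],
    [1, 0, 0, 0, -0.08, 0, 0],
    [1, 0, 0, 0, -0.08, 0, 0],
  ],
)

```text
t: 11.28
tool_pos: [0.4787, 0.1836, 0.3201]
orientation: [0.425, 2.831, 1.008]
force: [0.1, 0.1, -5.8]
opening: 0.0155
```

Run:
```python
from h import *
np.set_printoptions(precision=4,suppress=True)
s=st();print(s['t'],s['tool_pos'],s['q'],s['force'],s['wrist_torque']);Rm=R.from_rotvec(s['orientation']).as_matrix();print(Rm,np.degrees(np.arccos(-Rm[2,2])))
snap('wrist','w5.png');snap('scene','s5.png');snap('top','t5.png')
a=cv2.imread('pics/s5.png')[180:380,80:340]
cv2.imwrite('pics/s5c.png',cv2.resize(a,None,fx=3,fy=3))
```

```text
11.275 [0.4787 0.1836 0.3201] [-0.2116 -0.4089  1.9682  0.6823  1.5189 -1.4991] [ 0.0944  0.0542 -5.777 ] [-1.0302  0.1411 -0.025 ]
[[-0.9553  0.2249  0.1917]
 [ 0.2955  0.7411  0.6029]
 [-0.0065  0.6326 -0.7745]] 39.24449164907527
```

View pics/w5.png

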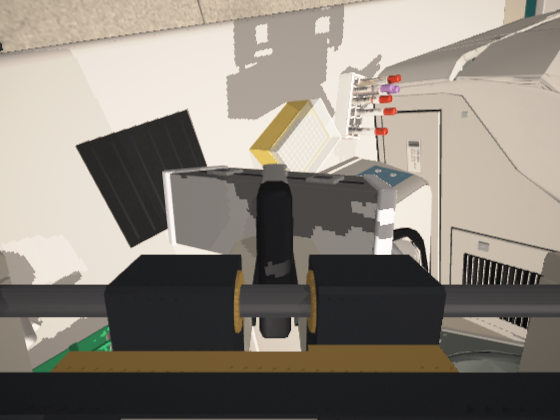

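View pics/s5.png

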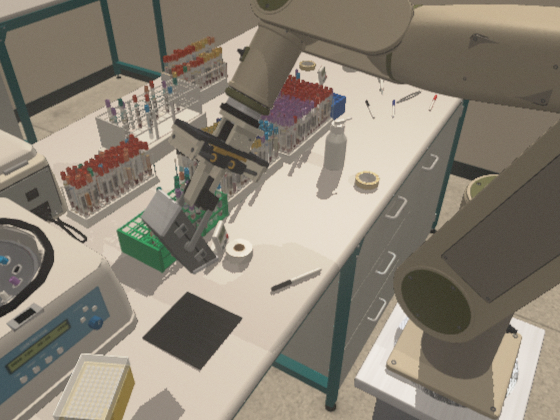

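View pics/t5.png

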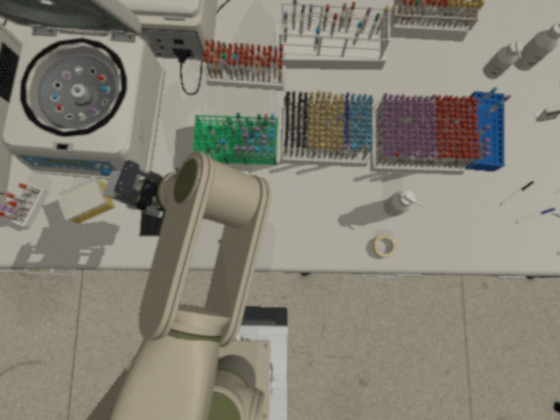

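The arm is clear of the centrifuge now. I'll check the case's tilt in the scene crop.

View pics/s5c.png

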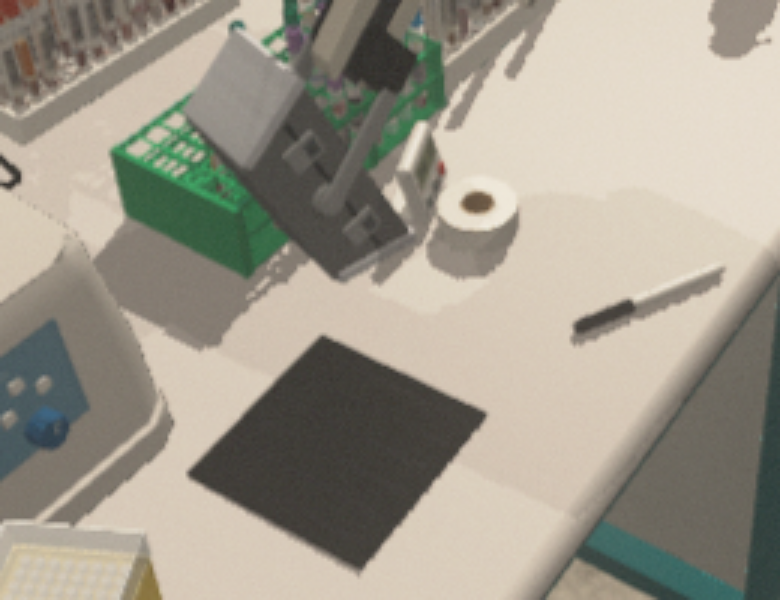

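Run:
```python
from h import *
np.set_printoptions(precision=4,suppress=True)
s=st();c=robot.read_camera('scene')
Rm=R.from_rotvec(s['orientation']).as_matrix();a=-Rm[:,2];n=Rm[:,0]
cen=s['tool_pos']-.0756*a;print('cen',cen)
K=c['mtx'];T=c['extrinsics'];P0=cen+.03*n
h=-Rm[:,1].copy();h[2]=0;h/=np.linalg.norm(h)
for nm,u,v in[('pivot',325,198),('heavybot',341,277),('heavytop',412,235),('lighttop',297,72),('lightbot',238,163)]:
    uv=np.array([u/3-.33+80,v/3-.33+180,1]);d=T[:3,:3]@np.linalg.inv(K)@uv;o=T[:3,3]
    p=o+d*(n@(P0-o))/(n@d);r=p-cen;print(nm,'h',r@h,'z',r[2])
print(proj(c,P0), h)
```

```text
cen [0.4931 0.2303 0.2617]
pivot h 0.002180708123199738 z -0.010405949582156238
heavybot h 0.005693745202083717 z -0.07920605750845022
heavytop h 0.06024052936417588 z -0.07783987435301498
lighttop h -0.004286482730355752 z 0.08755844267290702
lightbot h -0.04808091315398803 z 0.04637917115061063
[186.2993 241.992 ] [-0.2888 -0.9574  0.    ]
```

The end face is level: its corners are at heights −79 and −78 mm below the centre, 1.4° out. The centre is within 4 mm of the mat's in plan, so I'll lower it.

>>> jog_arm(
  steps=[
    [1, 0, -0.016, 0.019, 0, 0, 0],
    [1, 0, -0.038, 0.0465, 0, 0, 0],
    [1, 0.001, -0.06, 0.0735, 0, 0, 0],
    [1, 0.001, -0.08, 0.098, 0, 0, 0],
    [1, 0.001, -0.095, 0.116, 0, 0, 0],
  ],
)

```text
t: 12.1
tool_pos: [0.4768, 0.1851, 0.1664]
orientation: [0.423, 2.835, 1.01]
force: [0.9, -0.1, -5.4]
opening: 0.016
```

Run:
```python
from h import *
np.set_printoptions(precision=4,suppress=True)
s=st();print(s['t'],s['tool_pos'],s['q'],s['force'],s['wrist_torque']);Rm=R.from_rotvec(s['orientation']).as_matrix();print(np.degrees(np.arccos(-Rm[2,2])),Rm.T@[0,0,-1], 'cen',s['tool_pos']+.0756*Rm[:,2])
snap('scene','s6.png')
a=cv2.imread('pics/s6.png')[180:380,80:340]
cv2.imwrite('pics/s6c.png',cv2.resize(a,None,fx=3,fy=3))
```

```text
12.1 [0.4768 0.1851 0.1664] [-0.2094 -0.2814  2.157   0.7178  1.2791 -1.7036] [ 0.9126 -0.1464 -5.4029] [-0.9947  0.1271  0.0087]
39.24180187247418 [ 0.003  -0.6326  0.7745] cen [0.491  0.2307 0.1078]
```

View pics/s6c.png

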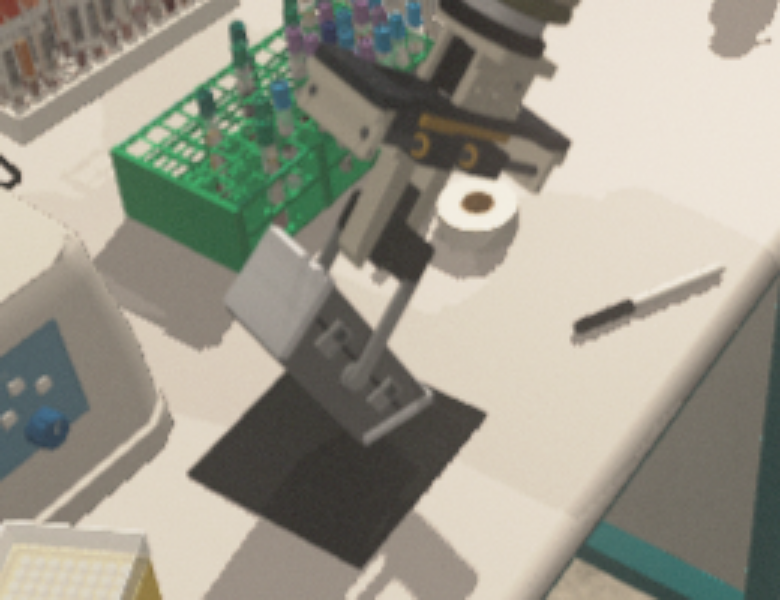

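The case is above the mat (its face edge runs from crop (365,440) to (430,400)), and the gripper is clear of the timer and roll. I'll lower it slowly until the force shows contact.

>>> jog_arm(
  steps=[
    [1, 0, -0.004, 0.005, 0, 0, 0],
    [1, 0, -0.0075, 0.009, 0, 0, 0],
    [1, 0, -0.01, 0.012, 0, 0, 0],
    [1, 0, -0.0125, 0.0155, 0, 0, 0],
    [1, 0, -0.0125, 0.0155, 0, 0, 0],
  ],
)

```text
t: 12.78
tool_pos: [0.4753, 0.1851, 0.1433]
orientation: [0.425, 2.839, 1.01]
force: [-0.1, -0.2, -5.8]
opening: 0.0157
```

>>> jog_arm(
  steps=[
    [1, 0, -0.001, 0.0012, 0, 0, 0],
    [1, 0, -0.002, 0.0024, 0, 0, 0],
    [1, 0, -0.003, 0.0036, 0, 0, 0],
    [1, 0, -0.003, 0.0036, 0, 0, 0],
  ],
)

```text
t: 13.28
tool_pos: [0.4752, 0.1851, 0.1384]
orientation: [0.425, 2.839, 1.01]
force: [-0.3, -0.5, -4.9]
opening: 0.0156
```

>>> jog_arm(
  steps=[
    [1, 0, -0.0006, 0.0008, 0, 0, 0],
    [1, 0, -0.0012, 0.0016, 0, 0, 0],
    [1, 0, -0.0012, 0.0016, 0, 0, 0],
  ],
)

```text
t: 13.65
tool_pos: [0.4755, 0.1852, 0.1368]
orientation: [0.425, 2.838, 1.01]
force: [0.2, -0.2, -1.5]
opening: 0.0157
```

Run:
```python
from h import *
np.set_printoptions(precision=4,suppress=True)
s=st();print(s['t'],s['tool_pos'],s['force'],s['wrist_torque'])
snap('scene','s7.png')
a=cv2.imread('pics/s7.png')[230:360,120:290]
cv2.imwrite('pics/s7c.png',cv2.resize(a,None,fx=4.5,fy=4.5))
```

```text
13.65 [0.4755 0.1852 0.1368] [ 0.1776 -0.2328 -1.5376] [-0.7017  0.179   0.0626]
```

View pics/s7c.png

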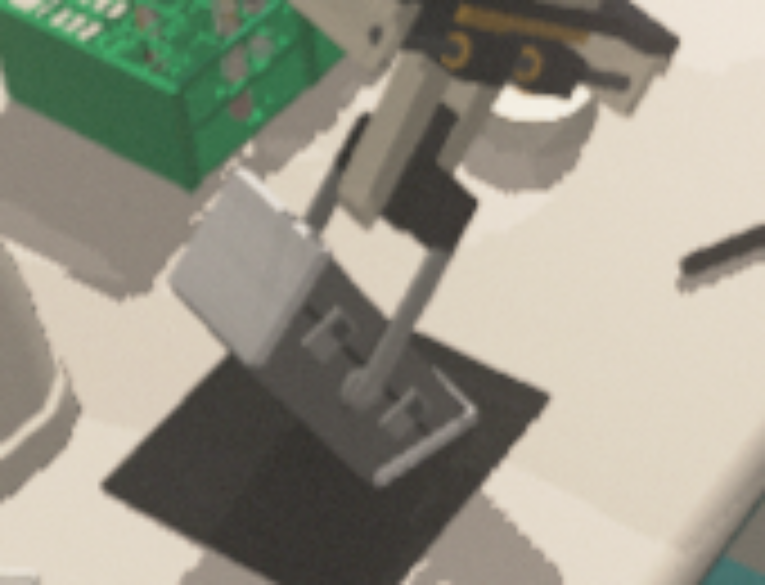

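The force has dropped from −5.8 to −1.5 N, so the case is touching the mat and well inside it. I'll go a little lower.

>>> jog_arm(
  steps=[
    [1, 0, -0.0006, 0.0008, 0, 0, 0],
    [1, 0, -0.0006, 0.0008, 0, 0, 0],
    [1, 0, -0.0006, 0.0008, 0, 0, 0],
  ],
)

```text
t: 14.08
tool_pos: [0.4758, 0.1855, 0.1366]
orientation: [0.424, 2.837, 1.011]
force: [-2.5, -0.0, 5.3]
opening: 0.0158
```

>>> jog_arm(
  steps=[
    [0.65, 0, 0, 0, 0, 0, 0],
    [0.65, 0, 0, 0, 0, 0, 0],
    [0.65, 0, 0, 0, 0, 0, 0],
    [0.65, 0, 0, 0, 0, 0, 0],
  ],
)

```text
t: 14.58
tool_pos: [0.4758, 0.1854, 0.1365]
orientation: [0.425, 2.837, 1.011]
force: [0.1, 0.1, 0.1]
opening: 0.0328
```

Run:
```python
from h import *
np.set_printoptions(precision=4,suppress=True)
s=st();print(s['t'],s['tool_pos'],s['force'],s['wrist_torque'],s['opening'])
snap('scene','s8.png');snap('wrist','w8.png')
a=cv2.imread('pics/s8.png')[230:360,120:290]
cv2.imwrite('pics/s8c.png',cv2.resize(a,None,fx=4.5,fy=4.5))
```

```text
14.575 [0.4758 0.1854 0.1365] [0.0866 0.0815 0.0886] [-0.1883 -0.0528  0.0355] 0.032782211672157856
```

View pics/s8c.png

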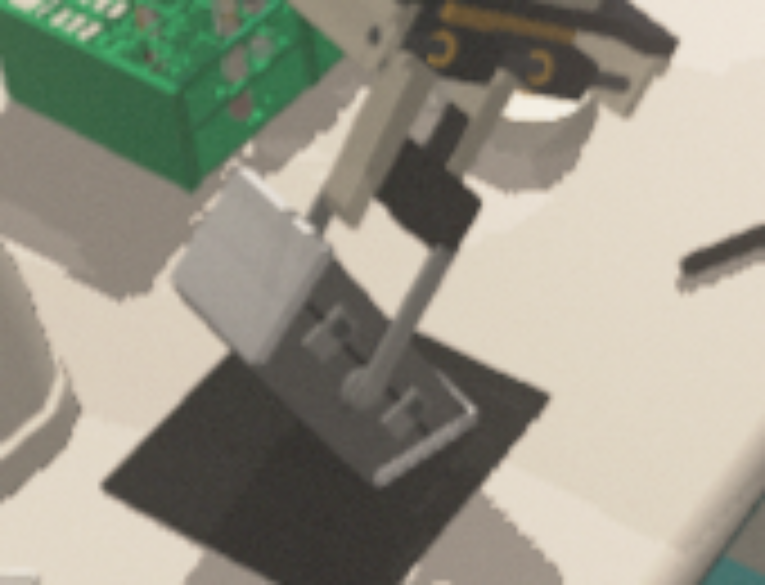

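View pics/w8.png

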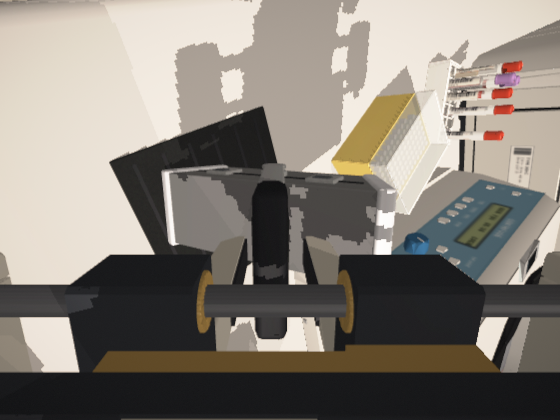

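The case stands by itself, with gaps on both sides of the grip (columns 253–288, fingers at about 240 and 305). I'll back straight out along the fingers.

>>> jog_arm(
  steps=[
    [0.65, 0, 0, -0.01, 0, 0, 0],
    [0.65, 0, 0, -0.025, 0, 0, 0],
    [0.65, 0, 0, -0.045, 0, 0, 0],
    [0.65, 0, 0, -0.07, 0, 0, 0],
    [0.65, 0, 0, -0.1, 0, 0, 0],
  ],
)

```text
t: 15.3
tool_pos: [0.4569, 0.124, 0.2153]
orientation: [0.424, 2.837, 1.011]
force: [-0.1, 0.8, -0.3]
opening: 0.0327
```

>>> jog_arm(
  steps=[
    [0.65, 0, 0, -0.03, 0, 0, 0],
    [0.65, 0, 0.02, -0.06, 0, 0, 0],
    [0.65, 0, 0.05, -0.08, 0, 0, 0],
    [0.65, 0, 0.05, -0.08, 0, 0, 0],
    [0.65, 0, 0.05, -0.08, 0, 0, 0],
  ],
)

```text
t: 15.92
tool_pos: [0.4531, 0.1123, 0.3088]
orientation: [0.425, 2.837, 1.009]
force: [0.4, -0.0, -0.1]
opening: 0.0326
```

Run:
```python
from h import *
np.set_printoptions(precision=4,suppress=True)
s=st();print(s['t'],s['tool_pos'],s['force'],s['q'],s['dq'])
c=snap('scene','s9.png');snap('wrist','w9.png');snap('top','t9.png')
a=cv2.imread('pics/s9.png')[190:370,100:340]
cv2.imwrite('pics/s9c.png',cv2.resize(a,None,fx=3.3,fy=3.3))
```

```text
15.925 [0.4531 0.1123 0.3088] [ 0.4437 -0.002  -0.0946] [-0.3994 -0.438   2.0091  0.6813  1.6341 -1.6508] [ 0.0016  0.0127  0.0214  0.0009 -0.0038 -0.0003]
```

View pics/s9c.png

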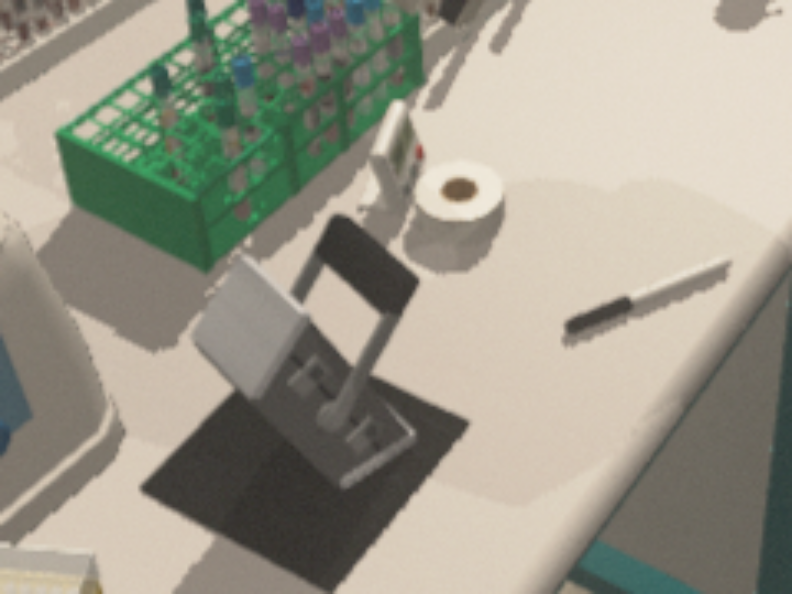

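View pics/t9.png

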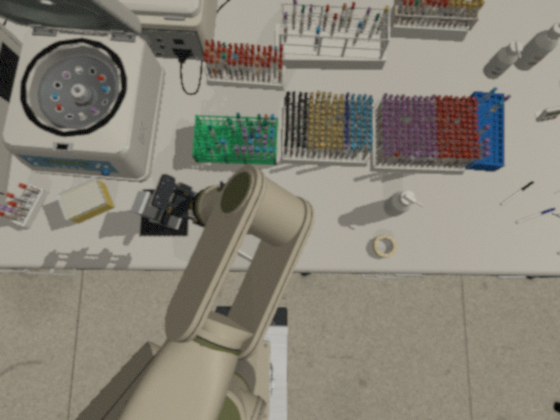

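The case stands alone on the mat: its heavy face edge runs from crop (343,487) to (413,437), and the gripper is clear. I'll check position and rest numerically.

Run:
```python
from h import *
np.set_printoptions(precision=4,suppress=True)
c=robot.read_camera('scene')
prev=cv2.imread('pics/s9.png')[230:350,130:260].astype(int); now=c['image'][:,:,::-1][230:350,130:260].astype(int); print('change',abs(now-prev).mean(),abs(now-prev).max())
f=lambda u,v:(u/3.3-.35+100,v/3.3-.35+190)
A=ray(c,f(343,489),.004);B=ray(c,f(414,438),.004);print(A,B,np.linalg.norm(A-B))
h=(B-A)/np.linalg.norm(B-A);n=np.array([h[1],-h[0],0]);n*=np.sign(n@[-1,.3,0])
print('centre est', A-.03*n, 'rel mat',A-.03*n-[.4895,.2275,0],h)
P=ray(c,f(331,415),.078);print('pivot est',P-.033*n)
# tilt of the near side's bottom edge and end corners in vertical side plane
K=c['mtx'];T=c['extrinsics']
Q=[]
for nm,u,v in[('heavybot',343,489),('heavytop',414,438),('lighttop',308,316),('lightbot',262,397)]:
    uv=np.array([*f(u,v),1]);d=T[:3,:3]@np.linalg.inv(K)@uv;o=T[:3,3];p=o+d*(n@(A-o))/(n@d);Q.append(p);print(nm,(p-A)@h,p[2])
for i,j in((0,3),(1,2)):
    r=Q[j]-Q[i];print('axis from vertical',np.degrees(np.arctan2(-r@h,r[2])))
```

```text
change 1.767008547008547 13
[0.4518 0.242  0.004 ] [0.4376 0.1862 0.004 ] 0.05751525368850562
centre est [0.4809 0.2346 0.004 ] rel mat [-0.0086  0.0071  0.004 ] [-0.2467 -0.9691  0.    ]
pivot est [0.4828 0.2364 0.078 ]
heavybot -4.010169607694361e-17 0.004000000000000115
heavytop 0.05751525368850563 0.0040000000000000036
lighttop -0.007232827032299118 0.16590720638998624
lightbot -0.04423362294571506 0.12723069513554996
axis from vertical 19.745585802461825
axis from vertical 21.796893758937816
```

Centre is about 9 mm from the mat's middle, tilt about 68–70°, and only image noise changes between the pictures. I'll hand in.

Run:
```python
from h import *
print(robot.close_job()); print(st()['t'])
```

```text
the job is handed in; nothing more can be done
None
the job is handed in; nothing more can be done
```

The case now stands on its heavy end on the mat, let go and at rest, and I handed the job in at about 16 s of the 48 s allowed.

**What I did:**
- **Lift:** I lifted the case by its handle. The left (+y) end sank, and the wrist torque agreed that it was the heavy end.
- **Change of plan:** My first tilt over the mat put the arm above the centrifuge. I untilted, turned the case about 150° and tilted it 39° towards the free side instead.
- **Set down:** I lowered it slowly until the weight came off the wrist (about +5 N at the end), opened the fingers partway and backed out along them.

**Last checks:**
- **Position:** The case centre is within about 9 mm of the mat's centre along each side. Two estimates agreed to about 2 mm.
- **Tilt:** One edge of the case gave 68° and another 70°, both inside the 5° tolerance. The spread is pixel error.
- **At rest and released:** Successive pictures differed only by image noise, the wrist force was about zero and the gripper was clear of the case.
- **Other things:** The roll, timer and marker looked unmoved in the last scene picture, and the bottle in the last top picture. I did not measure their positions again.

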